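# Set the globe valve two turns off its seat and hold it for the gland

## Robot

A 6-joint arm with a two-finger parallel gripper is mounted at the origin on a cart in front of the work surface, level with it; the furniture and walls round the work are solid. World frame = base frame: x ahead of the robot, y to its left, z up, the work surface at z = 0. Lengths are in m, angles in degrees, forces in N, time in s.
With the tool pointing down it reaches from about 0.25 to 0.725 m from the base axis. Payload 9.7 kg.
Tool frame: the origin (TCP) lies on the centre line of the jaws, within the pads' length; the fingertips stand 14 mm ahead of it and the grasp point (between the pads) lies 5 mm behind it; z points along the fingers, y is the line along which they close (so a half turn about z gives the same grasp; the last joint's range is limited). The gripper opens to 85 mm and grips with 20 to 120 N. Pads are 22 mm wide; open, the fingers measure 114 mm over their backs; the gripper's body (76 mm by 85 mm) begins 54 mm behind the grasp point. The pads swing forward as they close: fully open they stand 13 mm farther back than shut.
Start: joints at [0, 4.979, 10.078, 95.1, 0, 90], TCP at [0.55, -0, 0.245] pointing down, gripper open.
Joint ranges: [-179.16, 179.16], [-48.56, 103.87], [-65.8, 70.77], [-126.05, 130.52], [-82.76, 87.17], [-180, 180]. Speed limits (degrees/s): [127.2, 127.2, 147.25, 180, 180, 180].

## Interface

Orientations are given as [roll, pitch, yaw] about the fixed x, y, z axes, in that order (R = Rz(yaw) Ry(pitch) Rx(roll)).
In Python, from workcell import bot, camera, get_calibration, ticket gives the robot as it stands. The module is installed in compiled form; this text tells all that it offers.
- The arm moves only by the tool send_rows, never from a script. Its arguments are lists of equal length, an entry for each row: "linear": the shift along the tool's x, y, z in m, a list of three; "twist": the turn, a rotation vector about the tool's x, y, z in units of 10 degrees (1.0 is 10 degrees), a list of three; "gripper": the opening in per cent of the stroke, from 0 (shut) to 100 (fully open). In form: {"linear": [[x, y, z], ...], "twist": [[wx, wy, wz], ...], "gripper": [gripper, ...]}. A call has 1 to 8 rows; each row shifts and turns the commanded pose from where the row before left it, along the tool's axes as they then stand; what a row does not reach is not made up. A row lasts 1/8 s, in which the tool goes at most 62.5 mm and 10.7 degrees, less where a joint would pass 70% of its speed; a pose out of reach is approached as far as the arm can. A call with a gripper value outside its range is refused whole. The fingers move at their own pace and stop on an object; "grip_force" is the grip in N (left out, the last holds). Time passes only in rows, so rows that do not move let the fingers close. It gives the time, the measured TCP pose, the force, the opening and the grip force at its end, in the units of the state.
- bot.get_obs(): the state, without advancing time (a new reading comes with each control period).
- camera(name): name is "scene" or "side" or "wrist"; returns the picture (420x560x3 uint8, red, green, blue); there is no depth.
- get_calibration(name): a dict with "fx", "fy", "cx", "cy" (pixels), "origin" and "orientation" of the camera in the world; the wrist camera has in their place "hand_eye" (4x4, takes a point from camera to tool coordinates, whose origin is the TCP and whose axes are the flange's). Camera axes: x right, y down, z forward; pixel columns grow to the right and rows downward; lengths in m; the calibration is good to about 2 mm. A picture is of the moment at which its call begins: read the wrist's pose just before it. get_calibration takes no time and is no camera call.
- ticket.job_done(): hands the job in; it is judged then, once.
The state is a dict: "time": time; "q": joint angles; "qd": joint speeds; "joint_efforts": joint torques, N m; "ee_pos": TCP position; "tcp_rot": TCP orientation; "wrist_force": force on the tool from outside, world axes, zero at the start; "torque": the same for the moment, N m; "opening": finger opening in m; "grasp_force": force on a finger pad.
Only numpy, scipy, OpenCV 4.12 (cv2) and the standard library are available. Lean on these libraries where they do the work, as an engineer would, in place of code of your own. Each camera call takes 0.05 s, during which the arm holds its last target. There are 200 camera calls.

## Task

The valve on the bench has to have its gland nut nipped up while it stands two turns open. Using the crank handle on its handwheel, wind the valve shut (clockwise from above) until it is hard on its stop, then back it off exactly two full turns, and finish with the gripper still closed on the crank handle and holding it still, so that the spindle cannot turn with the gland nut. Do not disturb the spanner, packing ring, grease tin and nut that lie round the valve.

Things in the scene. Friction and masses are not known exactly. Their poses are not given: they have to be found in the camera images.
- valve: brown bronze globe valve between pipe stubs on a steel foot plate 130 x 230 x 10 mm fixed to the bench. Origin: centre of the plate's underside, at bench height; z, straight up, is the stem axis; y runs along the pipe to the end with the pressure gauge (at y = 143 mm, 50 mm across); plugged pipe end at y = -150 mm. All but the stem, wheel and handle lies below z = 151 mm.
- wheel_centre (a point): centre of the dark cast handwheel with four spokes, in the rim's plane, on the stem axis. Rim: centre line radius 52 mm, 12 mm thick; hub nut up to 16 mm above this point. The stem rises: shut, this point is 158 mm above the bench, and it rises 4 mm with each turn of opening.
- handwheel (a joint): turn of the handwheel, rad: 0 = shut, on the stop (rigid); grows as it opens, anticlockwise from above; two turns = 12.566, range to 25.1. Shut, the crank handle stands on the valve's +x side; at value q, q anticlockwise from there. About 2.5 N at the handle turns it; it stays where left. Starts 2.1 to 8.9 (about 1/3 to 1 2/5 turns open).
- grip_mid (a point): point on the axis of the crank handle, an upright black grip that revolves freely on its pin (a gripper need not turn with the wheel), on the rim 52 mm from the stem axis. Grip 21 mm in diameter here, 17 at the ends, 52 mm long: 32 mm below this point to 20 above; rim boss tops out 34 mm below. Shut, this point is 200 mm above the bench; it rises with the wheel.
- spanner: loose steel spanner, 171 x 22 x 8 mm, lying on the bench on the valve's -x side; origin at the centre of its underside. Leave alone.
- packing_ring: loose ring, 58 mm across and 8 mm high, lying flat on the bench on the valve's +x side; origin at the centre of its underside. Leave alone.
- tin_of_grease: round tin of grease, 70 mm across and 39 mm high, standing on the bench on the valve's +x side; origin at the centre of its underside. Leave alone.
- spare_nut: loose hexagon nut, 30 x 34 x 16 mm, lying on the bench on the valve's -x side; origin at the centre of its underside. Leave alone.

How it is judged:
By the outcome, as a careful person would: the job done as asked, in the order asked, and still so for the second after the job is handed in, while the arm keeps its last pose, push and grip.
It also fails if it takes over 67 s, if anything falls off the work surface, if the arm or the gripper's body presses on something with over 40 N, if the wrist force passes 120 N, or if a joint passes its speed limit or range.

## Working session

There is one attempt and no reset: what is moved stays moved. The work goes in short steps, Python scripts to look and compute and a tool call to move; the robot and the scene stay as the last step left them, time stands still between calls to the robot, and variables do not carry over. Pictures are saved under pics/ and viewed, at most 10 in all, crops included, and the job is handed in when it is done.

Besides the shell and the picture viewer there is one more tool, called after "Request:" by a JSON object that holds its "op" and its "data". send_rows: Moves the arm, as the interface text tells. Its arguments: {"type":"object","properties":{"linear":{"type":"array"},"twist":{"type":"array"},"gripper":{"type":"array"},"grip_force":{"type":"number"}},"required":["linear","twist","gripper"]}

```bash
mkdir -p pics; python3 - <<'E'
from workcell import bot,camera,get_calibration
import cv2
print(bot.get_obs())
for n in("scene","side","wrist"):
    print(n,get_calibration(n)); cv2.imwrite(f"pics/{n}0.png",camera(n)[:,:,::-1])
E
```

```text
{'time': 0.0, 'q': array([-1.68259589e-04,  5.01092211e+00,  1.00358694e+01,  9.50978072e+01,
       -1.61612715e-03,  9.00007234e+01]), 'qd': array([ 0.08996698, -0.02436424, -0.0137249 ,  0.00087157,  0.06096161,
       -0.0151026 ]), 'joint_efforts': array([ 7.68234549e-04, -5.20392072e+01,  4.64802504e+01,  1.63646933e-02,
        2.23589603e-05, -6.77332673e-05]), 'ee_pos': array([ 5.49809882e-01, -9.25864431e-06,  2.44597424e-01]), 'tcp_rot': array([-1.79927140e+02,  1.61704572e-03,  8.99991104e+01]), 'wrist_force': array([-0.00287167, -0.0380042 ,  0.29138279]), 'torque': array([-0.02813078, -0.00168071, -0.00973158]), 'grasp_force': 0.0, 'opening': 0.08543437577193448}
scene {'fx': 512.560075424945, 'fy': 512.560075424945, 'cx': 282.9073246268851, 'cy': 214.9165142625485, 'origin': array([0.13221698, 0.40007948, 0.48208331]), 'orientation': array([-114.86027265,   -0.89146523, -145.93792915])}
side {'fx': 491.07407219610354, 'fy': 491.07407219610354, 'cx': 276.35021114789, 'cy': 213.06605457999947, 'origin': array([ 0.50558798, -0.88217338,  0.67985234]), 'orientation': array([-130.44017177,   -0.96747485,   -4.32937735])}
wrist {'fx': 349.39631952959525, 'fy': 349.39631952959525, 'cx': 284.32311228636763, 'cy': 213.76460921811653, 'hand_eye': array([[ 1.11450679e-03, -9.51269668e-01, -3.08358195e-01,
         7.98923192e-02],
       [ 9.99998887e-01,  7.54284289e-04,  1.28739171e-03,
         6.61959623e-04],
       [-9.92066946e-04, -3.08359287e-01,  9.51269450e-01,
        -1.28779259e-01],
       [ 0.00000000e+00,  0.00000000e+00,  0.00000000e+00,
         1.00000000e+00]])}
```

View pics/scene0.png

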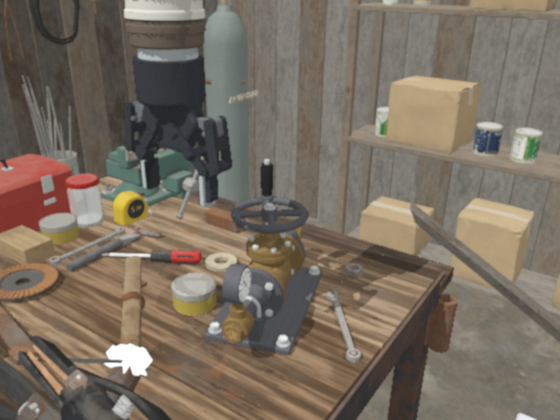

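View pics/side0.png

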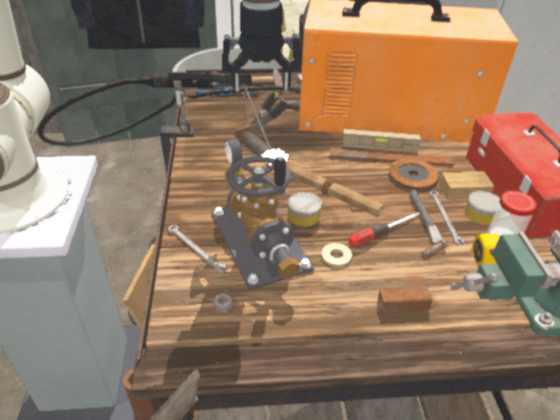

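View pics/wrist0.png

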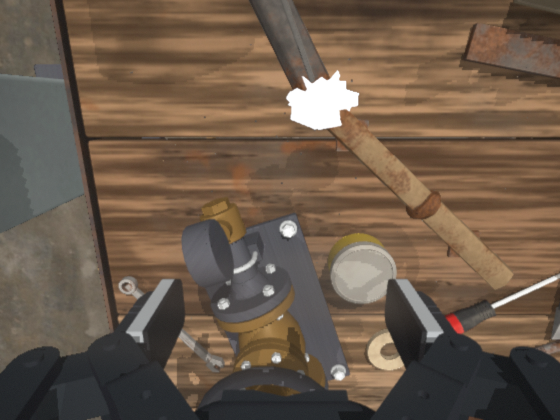

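The scene view shows the wheel at about (270,214) and the handle at (267,180). In the side view the wheel is at (258,176), the handle at (280,170) and the gauge at the far end, (233,152). I'll zoom in on both.

```bash
python3 - <<'E'
import cv2,numpy as np
a=cv2.imread("pics/scene0.png")[150:350,200:370]; b=cv2.imread("pics/side0.png")[130:300,200:330]
a=cv2.resize(a,None,fx=3,fy=3,interpolation=2)[:600,:]
b=cv2.resize(b,None,fx=4,fy=4,interpolation=2)[:600]
cv2.imwrite("pics/ca.png",a);cv2.imwrite("pics/cb.png",b[:600])
E
```

```text
(no output)
```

View pics/ca.png

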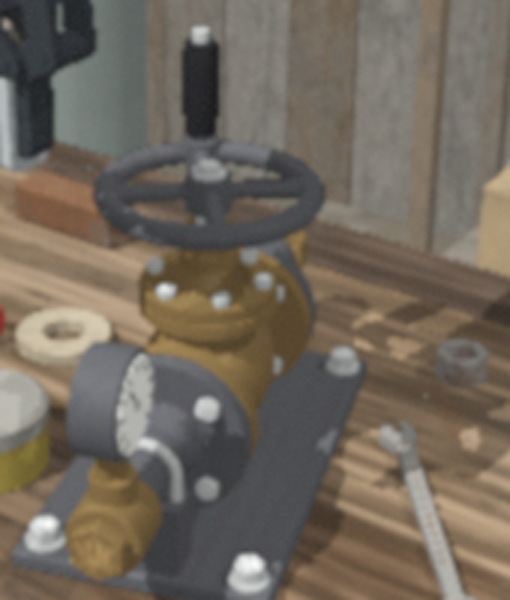

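View pics/cb.png

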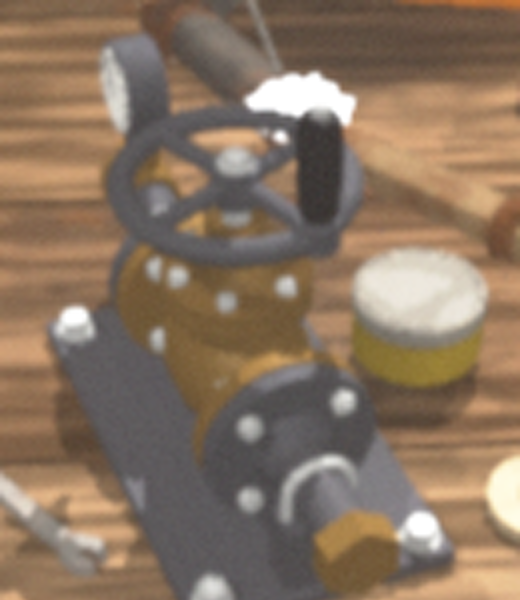

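In the scene crop the wheel centre is at about (210,192), the grip runs from row 40 to 137, and the foot bolts are at (45,530), (250,572) and (343,360). In the side crop the wheel centre is at about (233,183), the grip from (320,118) to (318,222), and the bolts at (75,322), (420,530) and (212,588).

```bash
cat > h.py <<'E'
import numpy as np
from scipy.spatial.transform import Rotation as R
from scipy.optimize import least_squares
from workcell import get_calibration
C={n:get_calibration(n) for n in("scene","side")}
def proj(n,P):
    c=C[n]; p=R.from_euler('xyz',c["orientation"],degrees=True).inv().apply(np.atleast_2d(P)-c["origin"])
    return np.c_[c["fx"]*p[:,0]/p[:,2]+c["cx"],c["fy"]*p[:,1]/p[:,2]+c["cy"]]
def tri(a,b):
    r=least_squares(lambda P:np.r_[proj("scene",P)[0]-a,proj("side",P)[0]-b],[.45,0,.1]); return r.x,np.abs(r.fun).max()
s=lambda u,v:np.array([200+u/3,150+v/3]); d=lambda u,v:np.array([200+u/4,130+v/4])
E
python3 - <<'E'
from h import *
for k,a,b in [("wheel",s(210,192),d(233,183)),("gripmid",s(201,77),d(319.5,158)),("griptop",s(201,42),d(320,118)),("gripbot",s(201,137),d(318,222)),("b-+",s(250,565),d(75,318)),("b--",s(343,355),d(212,583))]:
    print(k,tri(a,b))
# joint fit: x,y,yaw,q + bolt half spacing
obs=[("scene",s(210,192)),("side",d(233,183)),("scene",s(201,77)),("side",d(319.5,158)),
("scene",s(250,565)),("side",d(75,318)),("scene",s(343,355)),("side",d(212,583)),("scene",s(45,525)),("side",d(420,525))]
def f(p):
    x,y,w,q,bx,by,bz=p; T=lambda v:R.from_euler('z',w).apply(v)+[x,y,0]
    h=.004*q/2/np.pi; W=T([0,0,.158+h]);G=T([.052*np.cos(q),.052*np.sin(q),.2+h])
    B=[T([i*bx,j*by,bz]) for i,j in((-1,1),(-1,-1),(1,1),(1,-1))]
    pts=[W,W,G,G,B[0],B[0],B[1],B[1],B[2],B[3]]
    return np.concatenate([proj(n,P)[0]-o for (n,o),P in zip(obs,pts)])
for q0 in(2.5,5.5,8.5):
    r=least_squares(f,[.45,0,0,q0,.05,.1,.02]); print(r.x.round(4),r.cost,np.degrees(r.x[2:4]),r.fun.round(1))
E
```

```text
wheel (array([ 0.53546559, -0.17030505,  0.15991005]), np.float64(0.18266076457285862))
gripmid (array([ 0.57023022, -0.21091936,  0.20118136]), np.float64(0.12636006781821152))
griptop (array([ 0.5699378 , -0.21021081,  0.22072868]), np.float64(0.20949326633660803))
gripbot (array([ 0.57021635, -0.21090352,  0.16742936]), np.float64(0.17904692088831098))
b-+ (array([ 0.45490202, -0.09027645,  0.01722078]), np.float64(0.5156401513843036))
b-- (array([ 0.51871332, -0.28106117,  0.01803063]), np.float64(0.7544858931165663))
[ 0.5363 -0.1699  0.3228 -1.1896  0.052   0.1009  0.0175] 4.74303307868208 [ 18.49604571 -68.15926938] [-0.8  1.5  0.3  1.2 -0.5  1.4 -0.4  0.6 -0.2 -0.5 -0.5  0.3 -0.6 -0.3
 -0.6  1.  -0.1 -0.1 -0.4 -0. ]
[ 0.5361 -0.1699  0.3229  5.0816  0.0519  0.101   0.0175] 3.7223225612756963 [ 18.50059962 291.15529234] [-0.7 -0.9  0.2 -0.6 -0.  -1.  -0.7 -1.2 -0.2 -0.4 -0.6  0.3 -0.5 -0.4
 -0.6  1.   0.  -0.1 -0.5 -0. ]
[ 0.5361 -0.1699  0.3229  5.0816  0.0519  0.101   0.0175] 3.722322561278692 [ 18.5005996  291.15529642] [-0.7 -0.9  0.2 -0.6 -0.  -1.  -0.7 -1.2 -0.2 -0.4 -0.6  0.3 -0.5 -0.4
 -0.6  1.   0.  -0.1 -0.5 -0. ]
```

The fit puts the valve axis at (0.536, -0.170) with yaw 18.5° and q about 5.08 rad. The heights agree with the given values. I'll move above the handle.

Request:
{"op": "send_rows", "data": {"linear": [[0,0,-0.027],[-0.042,0.004,0],[-0.042,0.004,0],[-0.042,0.004,0],[-0.042,0.004,0],[-0.0425,0.004,0],[0,0,0],[0,0,0]], "twist": [[0,0,0],[0,0,0],[0,0,0],[0,0,0],[0,0,0],[0,0,0],[0,0,0],[0,0,0]], "gripper": [100,100,100,100,100,100,100,100], "grip_force": 50}}

```text
time: 1.15
ee_pos: [0.5699, -0.2103, 0.2719]
tcp_rot: [-180.0, -0.0, 90.0]
wrist_force: [1.3, -0.0, 0.6]
opening: 0.0855
grasp_force: 0.0
```

```bash
python3 - <<'E'
from workcell import bot,camera
import cv2,numpy as np
o=bot.get_obs();print(o['time'],o['ee_pos'],o['tcp_rot'],o['q'])
a=camera("scene")[60:260,180:380,::-1];b=camera("side")[80:280,180:380,::-1]
cv2.imwrite("pics/m.png",cv2.resize(np.hstack([a,b]),None,fx=2,fy=2))
E
```

```text
1.15 [ 0.56989414 -0.2102666   0.27194919] [-1.79963312e+02 -3.04319421e-02  8.99792016e+01] [-2.02589839e+01  1.40048546e+01  2.33241984e+01  9.93642938e+01
  1.58619467e-02  6.97617985e+01]
```

View pics/m.png

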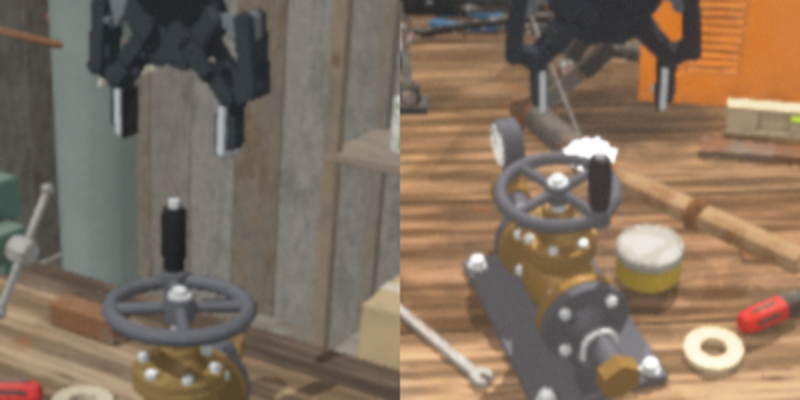

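The gripper is centred over the handle in both views: finger midpoint at column 177 against handle 174 in the scene, 601 against 598 in the side view. Next I descend and close.

Request:
{"op": "send_rows", "data": {"linear": [[0,0,0.024],[0,0,0.024],[0,0,0.024],[0,0,0],[0,0,0],[0,0,0],[0,0,0],[0,0,0]], "twist": [[0,0,0],[0,0,0],[0,0,0],[0,0,0],[0,0,0],[0,0,0],[0,0,0],[0,0,0]], "gripper": [100,100,100,60,0,0,0,0]}}

```text
time: 2.25
ee_pos: [0.5702, -0.2104, 0.2015]
tcp_rot: [179.9, 0.0, 90.0]
wrist_force: [-0.9, 1.3, 5.9]
opening: 0.0191
grasp_force: 48.9
```

Request:
{"op": "send_rows", "data": {"linear": [[0,0,0],[0,0,0],[0,0,0],[0,0,0]], "twist": [[0,0,0],[0,0,0],[0,0,0],[0,0,0]], "gripper": [0,0,0,0]}}

```text
time: 2.75
ee_pos: [0.5702, -0.2104, 0.2015]
tcp_rot: [179.9, 0.0, 90.0]
wrist_force: [-1.7, 1.5, 5.9]
opening: 0.0193
grasp_force: 48.9
```

```bash
cat > arc.py <<'E'
import numpy as np
# tool-frame rows along the circle from world angle a0 by step*n (deg), radius 52 mm; tool x=world y, tool y=world x, tool z=down
def arc(a0,step,n,r=.052):
    a=np.radians(a0+step*np.arange(n+1)); z=.004*step*np.arange(n+1)/360
    P=np.c_[r*np.sin(a),r*np.cos(a),-z].round(4); D=np.diff(P,axis=0).round(4)
    for i in range(0,n,8): print(D[i:i+8].tolist())
E
python3 -c "
from arc import *
arc(-50,-12,16)"
```

```text
[[-0.0061, -0.009, 0.0001], [-0.0041, -0.0101, 0.0002], [-0.0019, -0.0107, 0.0001], [0.0004, -0.0108, 0.0001], [0.0026, -0.0106, 0.0002], [0.0048, -0.0098, 0.0001], [0.0067, -0.0085, 0.0001], [0.0083, -0.007, 0.0002]]
[[0.0096, -0.0051, 0.0001], [0.0105, -0.003, 0.0001], [0.0108, -0.0008, 0.0002], [0.0108, 0.0015, 0.0001], [0.0102, 0.0038, 0.0001], [0.0092, 0.0057, 0.0002], [0.0078, 0.0076, 0.0001], [0.0061, 0.009, 0.0001]]
```

Request:
{"op": "send_rows", "data": {"linear": [[-0.0061,-0.009,0.0001],[-0.0041,-0.0101,0.0002],[-0.0019,-0.0107,0.0001],[0.0004,-0.0108,0.0001],[0.0026,-0.0106,0.0002],[0.0048,-0.0098,0.0001],[0.0067,-0.0085,0.0001],[0.0083,-0.007,0.0002]], "twist": [[0,0,0],[0,0,0],[0,0,0],[0,0,0],[0,0,0],[0,0,0],[0,0,0],[0,0,0]], "gripper": [0,0,0,0,0,0,0,0]}}

```text
time: 3.75
ee_pos: [0.4935, -0.2006, 0.2005]
tcp_rot: [179.9, 0.1, 90.0]
wrist_force: [1.6, -3.0, 6.5]
opening: 0.0193
grasp_force: 49.0
```

Request:
{"op": "send_rows", "data": {"linear": [[0.0096,-0.0051,0.0001],[0.0105,-0.003,0.0001],[0.0108,-0.0008,0.0002],[0.0108,0.0015,0.0001],[0.0102,0.0038,0.0001],[0.0092,0.0057,0.0002],[0.0078,0.0076,0.0001],[0.0061,0.009,0.0001]], "twist": [[0,0,0],[0,0,0],[0,0,0],[0,0,0],[0,0,0],[0,0,0],[0,0,0],[0,0,0]], "gripper": [0,0,0,0,0,0,0,0]}}

```text
time: 4.75
ee_pos: [0.5122, -0.1246, 0.1993]
tcp_rot: [180.0, 0.0, 90.0]
wrist_force: [-1.4, -2.6, 6.0]
opening: 0.0192
grasp_force: 49.1
```

```bash
python3 -c "
from arc import *
arc(-242,-11,8);arc(-330,-1.5,16)"
```

```text
[[0.0038, 0.0092, 0.0001], [0.002, 0.0098, 0.0001], [0.0001, 0.0099, 0.0002], [-0.0018, 0.0098, 0.0001], [-0.0037, 0.0093, 0.0001], [-0.0053, 0.0084, 0.0001], [-0.0069, 0.0072, 0.0002], [-0.0081, 0.0058, 0.0001]]
[[-0.0012, 0.0007, 0.0], [-0.0012, 0.0006, 0.0], [-0.0012, 0.0006, 0.0001], [-0.0012, 0.0006, 0.0], [-0.0013, 0.0005, 0.0], [-0.0013, 0.0005, 0.0], [-0.0012, 0.0005, 0.0], [-0.0013, 0.0005, 0.0]]
[[-0.0013, 0.0004, 0.0], [-0.0013, 0.0003, 0.0001], [-0.0014, 0.0004, 0.0], [-0.0013, 0.0003, 0.0], [-0.0013, 0.0002, 0.0], [-0.0014, 0.0003, 0.0], [-0.0013, 0.0002, 0.0], [-0.0014, 0.0001, 0.0001]]
```

Request:
{"op": "send_rows", "data": {"linear": [[0.0038,0.0092,0.0001],[0.002,0.0098,0.0001],[0.0001,0.0099,0.0002],[-0.0018,0.0098,0.0001],[-0.0037,0.0093,0.0001],[-0.0053,0.0084,0.0001],[-0.0069,0.0072,0.0002],[-0.0081,0.0058,0.0001]], "twist": [[0,0,0],[0,0,0],[0,0,0],[0,0,0],[0,0,0],[0,0,0],[0,0,0],[0,0,0]], "gripper": [0,0,0,0,0,0,0,0]}}

```text
time: 5.75
ee_pos: [0.5816, -0.145, 0.1984]
tcp_rot: [180.0, 0.0, 90.0]
wrist_force: [-5.1, -0.5, 7.5]
opening: 0.0194
grasp_force: 49.3
```

Request:
{"op": "send_rows", "data": {"linear": [[-0.0012,0.0007,0.0],[-0.0012,0.0006,0.0],[-0.0012,0.0006,0.0001],[-0.0012,0.0006,0.0],[0,0,0],[0,0,0]], "twist": [[0,0,0],[0,0,0],[0,0,0],[0,0,0],[0,0,0],[0,0,0]], "gripper": [0,0,0,0,0,0]}}

```text
time: 6.5
ee_pos: [0.5839, -0.1497, 0.1983]
tcp_rot: [179.9, 0.0, 90.0]
wrist_force: [-3.2, -0.1, 6.9]
opening: 0.0189
grasp_force: 49.2
```

Request:
{"op": "send_rows", "data": {"linear": [[-0.0013,0.0005,0.0],[-0.0013,0.0005,0.0],[-0.0012,0.0005,0.0],[0,0,0]], "twist": [[0,0,0],[0,0,0],[0,0,0],[0,0,0]], "gripper": [0,0,0,0]}}

```text
time: 7.0
ee_pos: [0.5854, -0.1535, 0.1983]
tcp_rot: [180.0, 0.0, 90.0]
wrist_force: [-2.1, 0.6, 7.0]
opening: 0.0193
grasp_force: 49.2
```

Request:
{"op": "send_rows", "data": {"linear": [[-0.0013,0.0005,0.0],[-0.0013,0.0004,0.0],[0,0,0],[0,0,0]], "twist": [[0,0,0],[0,0,0],[0,0,0],[0,0,0]], "gripper": [0,0,0,0]}}

```text
time: 7.5
ee_pos: [0.5859, -0.1548, 0.1983]
tcp_rot: [-180.0, -0.1, 90.0]
wrist_force: [-5.4, 6.1, 9.0]
opening: 0.0191
grasp_force: 49.4
```

Request:
{"op": "send_rows", "data": {"linear": [[-0.0013,0.0004,0.0],[-0.0013,0.0004,0.0],[0,0,0],[0,0,0]], "twist": [[0,0,0],[0,0,0],[0,0,0],[0,0,0]], "gripper": [0,0,0,0]}}

```text
time: 8.0
ee_pos: [0.5861, -0.1553, 0.1982]
tcp_rot: [-179.9, -0.3, 90.1]
wrist_force: [-8.4, 18.1, 10.5]
opening: 0.0194
grasp_force: 49.6
```

Request:
{"op": "send_rows", "data": {"linear": [[-0.0013,0.0003,0.0],[-0.0013,0.0003,0.0],[0,0,0],[0,0,0]], "twist": [[0,0,0],[0,0,0],[0,0,0],[0,0,0]], "gripper": [0,0,0,0]}}

```text
time: 8.5
ee_pos: [0.5862, -0.1559, 0.1981]
tcp_rot: [-179.8, -0.6, 90.2]
wrist_force: [-12.4, 28.3, 11.5]
opening: 0.0194
grasp_force: 49.8
```

It is hard on the stop, with about 30 N tangential, at the expected place. Now for the two turns back.

```bash
python3 - <<'E'
from arc import *
from scipy.optimize import least_squares
arc(10.5,15,24)
P=np.array([(.5702,-.2104),(.4935,-.2006),(.5122,-.1246),(.5839,-.1497),(.5854,-.1535)])
r=least_squares(lambda c:np.hypot(*(P-c[:2]).T)-.052,[.536,-.17]);print(r.x,r.fun)
E
```

```text
[[0.0129, -0.0042, -0.0002], [0.0114, -0.0074, -0.0001], [0.0091, -0.01, -0.0002], [0.0061, -0.0121, -0.0002], [0.0028, -0.0133, -0.0001], [-0.0007, -0.0136, -0.0002], [-0.0042, -0.0129, -0.0002], [-0.0074, -0.0114, -0.0001]]
[[-0.01, -0.0091, -0.0002], [-0.0121, -0.0061, -0.0002], [-0.0133, -0.0028, -0.0001], [-0.0136, 0.0007, -0.0002], [-0.0129, 0.0042, -0.0002], [-0.0114, 0.0074, -0.0001], [-0.0091, 0.01, -0.0002], [-0.0061, 0.0121, -0.0002]]
[[-0.0028, 0.0133, -0.0001], [0.0007, 0.0136, -0.0002], [0.0042, 0.0129, -0.0002], [0.0074, 0.0114, -0.0001], [0.01, 0.0091, -0.0002], [0.0121, 0.0061, -0.0002], [0.0133, 0.0028, -0.0001], [0.0136, -0.0007, -0.0002]]
[ 0.53631005 -0.17082271] [1.04609847e-04 1.47750487e-04 1.32845159e-04 6.69923725e-05
 5.66897153e-05]
```

Request:
{"op": "send_rows", "data": {"linear": [[0.0129,-0.0042,-0.0002],[0.0114,-0.0074,-0.0001],[0.0091,-0.01,-0.0002],[0.0061,-0.0121,-0.0002],[0.0028,-0.0133,-0.0001],[-0.0007,-0.0136,-0.0002],[-0.0042,-0.0129,-0.0002],[-0.0074,-0.0114,-0.0001]], "twist": [[0,0,0],[0,0,0],[0,0,0],[0,0,0],[0,0,0],[0,0,0],[0,0,0],[0,0,0]], "gripper": [0,0,0,0,0,0,0,0]}}

```text
time: 9.5
ee_pos: [0.503, -0.1307, 0.1995]
tcp_rot: [179.9, -0.0, 90.0]
wrist_force: [3.7, -0.4, 6.5]
opening: 0.0194
grasp_force: 49.2
```

Request:
{"op": "send_rows", "data": {"linear": [[-0.01,-0.0091,-0.0002],[-0.0121,-0.0061,-0.0002],[-0.0133,-0.0028,-0.0001],[-0.0136,0.0007,-0.0002],[-0.0129,0.0042,-0.0002],[-0.0114,0.0074,-0.0001],[-0.0091,0.01,-0.0002],[-0.0061,0.0121,-0.0002]], "twist": [[0,0,0],[0,0,0],[0,0,0],[0,0,0],[0,0,0],[0,0,0],[0,0,0],[0,0,0]], "gripper": [0,0,0,0,0,0,0,0]}}

```text
time: 10.5
ee_pos: [0.5191, -0.2202, 0.2008]
tcp_rot: [180.0, 0.0, 90.0]
wrist_force: [-3.0, 3.9, 7.3]
opening: 0.0192
grasp_force: 49.5
```

Request:
{"op": "send_rows", "data": {"linear": [[-0.0028,0.0133,-0.0001],[0.0007,0.0136,-0.0002],[0.0042,0.0129,-0.0002],[0.0074,0.0114,-0.0001],[0.01,0.0091,-0.0002],[0.0121,0.0061,-0.0002],[0.0133,0.0028,-0.0001],[0.0136,-0.0007,-0.0002]], "twist": [[0,0,0],[0,0,0],[0,0,0],[0,0,0],[0,0,0],[0,0,0],[0,0,0],[0,0,0]], "gripper": [0,0,0,0,0,0,0,0]}}

```text
time: 11.5
ee_pos: [0.5876, -0.1614, 0.2021]
tcp_rot: [180.0, 0.1, 90.0]
wrist_force: [-5.4, -3.6, 8.3]
opening: 0.0194
grasp_force: 49.6
```

One turn is done with light forces. I'll repeat the same rows.

Request:
{"op": "send_rows", "data": {"linear": [[0.0129,-0.0042,-0.0002],[0.0114,-0.0074,-0.0001],[0.0091,-0.01,-0.0002],[0.0061,-0.0121,-0.0002],[0.0028,-0.0133,-0.0001],[-0.0007,-0.0136,-0.0002],[-0.0042,-0.0129,-0.0002],[-0.0074,-0.0114,-0.0001]], "twist": [[0,0,0],[0,0,0],[0,0,0],[0,0,0],[0,0,0],[0,0,0],[0,0,0],[0,0,0]], "gripper": [0,0,0,0,0,0,0,0]}}

```text
time: 12.5
ee_pos: [0.503, -0.1307, 0.2035]
tcp_rot: [179.9, -0.0, 90.0]
wrist_force: [3.6, 0.2, 5.7]
opening: 0.0194
grasp_force: 49.4
```

Request:
{"op": "send_rows", "data": {"linear": [[-0.01,-0.0091,-0.0002],[-0.0121,-0.0061,-0.0002],[-0.0133,-0.0028,-0.0001],[-0.0136,0.0007,-0.0002],[-0.0129,0.0042,-0.0002],[-0.0114,0.0074,-0.0001],[-0.0091,0.01,-0.0002],[-0.0061,0.0121,-0.0002]], "twist": [[0,0,0],[0,0,0],[0,0,0],[0,0,0],[0,0,0],[0,0,0],[0,0,0],[0,0,0]], "gripper": [0,0,0,0,0,0,0,0]}}

```text
time: 13.5
ee_pos: [0.5191, -0.2201, 0.2048]
tcp_rot: [180.0, 0.0, 90.0]
wrist_force: [-1.7, 3.0, 8.0]
opening: 0.019
grasp_force: 49.7
```

Request:
{"op": "send_rows", "data": {"linear": [[-0.0028,0.0133,-0.0001],[0.0007,0.0136,-0.0002],[0.0042,0.0129,-0.0002],[0.0074,0.0114,-0.0001],[0.01,0.0091,-0.0002],[0.0121,0.0061,-0.0002],[0.0133,0.0028,-0.0001],[0.0136,-0.0007,-0.0002]], "twist": [[0,0,0],[0,0,0],[0,0,0],[0,0,0],[0,0,0],[0,0,0],[0,0,0],[0,0,0]], "gripper": [0,0,0,0,0,0,0,0]}}

```text
time: 14.5
ee_pos: [0.5877, -0.1614, 0.2061]
tcp_rot: [180.0, 0.1, 90.0]
wrist_force: [-5.7, -3.9, 7.8]
opening: 0.0194
grasp_force: 49.7
```

Request:
{"op": "send_rows", "data": {"linear": [[0.0013,-0.0003,0],[0.0013,-0.0003,0],[0.0013,-0.0004,0],[0,0,0],[0,0,0],[0,0,0]], "twist": [[0,0,0],[0,0,0],[0,0,0],[0,0,0],[0,0,0],[0,0,0]], "gripper": [0,0,0,0,0,0]}}

```text
time: 15.25
ee_pos: [0.5867, -0.1577, 0.2062]
tcp_rot: [179.9, 0.1, 90.0]
wrist_force: [-1.9, -2.0, 7.2]
opening: 0.0191
grasp_force: 49.7
```

Request:
{"op": "send_rows", "data": {"linear": [[0.0013,-0.0004,0],[0.0013,-0.0004,0],[0.0006,-0.0002,0],[0,0,0],[0,0,0],[0,0,0]], "twist": [[0,0,0],[0,0,0],[0,0,0],[0,0,0],[0,0,0],[0,0,0]], "gripper": [0,0,0,0,0,0]}}

```text
time: 16.0
ee_pos: [0.5858, -0.1546, 0.2063]
tcp_rot: [179.9, 0.1, 90.0]
wrist_force: [-1.6, -2.2, 6.5]
opening: 0.0194
grasp_force: 49.7
```

```bash
python3 - <<'E'
from workcell import bot,camera
import cv2,numpy as np
o=bot.get_obs();print(o['time'],o['ee_pos'],o['wrist_force'],o['qd'],o['grasp_force'])
a=camera("scene")[130:380,150:390,::-1];b=camera("side")[110:360,130:370,::-1]
cv2.imwrite("pics/e.png",cv2.resize(np.hstack([a,b]),None,fx=1.6,fy=1.6))
E
```

```text
16.0 [ 0.58576908 -0.154578    0.20625242] [-1.59855691 -2.22608986  6.45636678] [-0.03873069  0.00653684  0.02494894 -0.03864121  0.04611293 -0.07416791] 49.67621745541692
```

View pics/e.png

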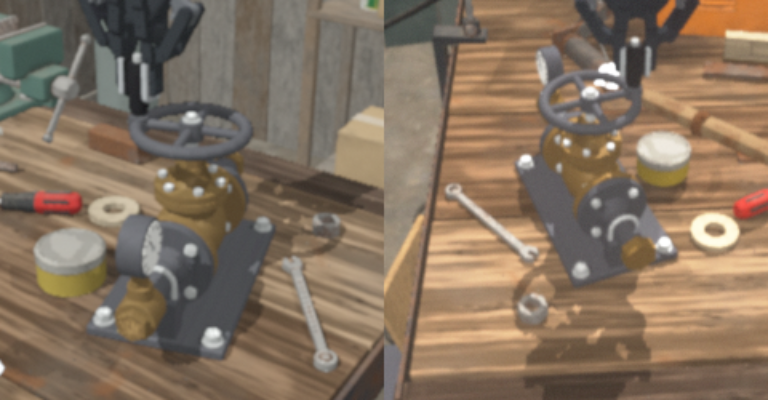

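Both views show the jaws closed on the handle on the valve's +x side, at (138,85) and (633,60). The loose parts have not moved. TCP position matches the stop position plus 8 mm of rise, so I'm handing in.

```bash
python3 -c "
from workcell import ticket
print(ticket.job_done())"
```

```text
the job is handed in; nothing more can be done
None
```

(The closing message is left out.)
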